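# Hang the blue vial basket from the wire hanger

### The job

A wire hanger hangs from the rail of a small stand on the clinic counter. Take the blue vial basket by its front grip, hang it by its steel hooks on the red lower bar of that hanger, so that it hangs from it clear of the table, let go and leave it hanging still. Leave the orange basket where it stands and keep the hanger on its rail.

Things in the scene. Friction and masses are not known exactly. Their poses are not given: they have to be found in the camera images.
- blue_grip (a point): Centre of the blue vial basket's front grip, an upright blue block 26 (x) x 22 (y) x 40 (z) mm on a thin stem, pinched across its 22 mm (y). Axes: z up, x from grip to basket. It lies 105 mm above the basket's underside, 82 mm in front (-x) of the hook. Tray 138 x 80 x 45 mm with vials to 52 mm, from 60 mm before to 79 mm behind (+x) the hook; 0.14 to 0.28 kg; stands on the table.
- blue_hook (a point): Seat (inside top) of the blue basket's two parallel hooks, 7 mm wire, 28 mm apart in y; 150 mm above the underside; axes as the grip. Mouth 27 mm wide in x, open downward; stems on the -x side, tips on the +x side ending 35 mm below the seat, with 63 mm free from tips to vials. Hooks' top is 157 mm above the underside. Hung, the seat is 4 mm above the bar's axis, the basket level.
- loop (a point): Middle of the wire hanger's red lower bar (closed loop): 8 mm round, level along y, 122 mm free between 7 mm side wires, axis about 215 mm above the table. z up, x level, away from the open side where the basket comes in, towards the post 118 mm behind. Hanger (0.16 kg) hangs loose by two hooks on the rail, may swing; wires reach 18 mm before and behind the bar. Below: only the stand's foot.
- hanger_top (a point): Point of the hanger 100 mm above the middle of its red bar; it lies on the axis of the stand's rail (10 mm thick, 180 mm long along y, 315 mm above the table) while the hanger hangs there. Axes as the loop.
- stand: Fixed aluminium stand: post, arm and rail. Origin on the table straight below the middle of the rail; x from rail to post, y along the rail, z up. Foot plate 150 x 160 x 12 mm, from below the rail to 150 mm behind it.
- orange_grip (a point): Centre of the front grip of the orange vial basket, the same in all but colour (its hooks too rise 157 mm above the table, perhaps on the way to the stand); to be left where it stands.

How it is judged:
By the outcome, as a careful person would: the job done as asked, in the order asked, and still so for the second after the job is handed in, with the robot touching nothing.
It also fails if it takes over 53 s, if anything falls off the work surface, if the arm or the gripper's body presses on something with over 40 N, if the wrist force passes 120 N, or if a joint passes its speed limit or range.

### The arm

A 6-joint arm with a two-finger parallel gripper is mounted at the origin on the work surface. World frame = base frame: x ahead of the robot, y to its left, z up, the work surface at z = 0. Lengths are in m, angles in rad, forces in N, time in s.
With the tool pointing down it reaches from about 0.4 to 0.825 m from the base axis. Payload 7 kg.
Tool frame: the origin (TCP) lies at the very end of the fingers, on their centre line; the grasp point (between the pads) lies 19 mm behind it; y points along the fingers, x is the direction in which the jaws open and shut, and the axes are right-handed (so a half turn about y gives the same grasp; the last joint's range is limited). The gripper opens to 85 mm and grips with 20 to 120 N. Pads are 22 mm wide; open, the fingers measure 114 mm over their backs; the gripper's body (76 mm by 85 mm) begins 54 mm behind the grasp point. The pads swing forward as they close: fully open they stand 13 mm farther back than shut.
Start: joints at [1.426, 0.359, 0.012, 0, -1.224, -0.288], TCP at [0.283, 0.613, 0.231] pointing down, gripper open.
Joint ranges: [-3.07, 3.07], [-1.43, 2.12], [-1.02, 1.25], [-3.03, 1.67], [-3.05, -0], [-3.03, 3.03]. Speed limits (rad/s): [2.39, 2.39, 3.01, 3.14, 3.14, 3.14].

### API

Orientations are given as [roll, pitch, yaw] about the fixed x, y, z axes, in that order (R = Rz(yaw) Ry(pitch) Rx(roll)).
In Python, from cell import robot gives the robot as it stands.
- The arm moves only by the tool play_rows, never from a script. Its argument "rows" is one flat list of numbers, 5 for each row, row after row: the opening in per cent of the stroke, from 0 (shut) to 100 (fully open), then the shift along the tool's x, y, z in cm, then the turn about the tool's y in degrees. In form: [hand, tx, ty, tz, yaw, hand, tx, ty, tz, yaw, ...]. A call has 1 to 5 rows; each row is the pose to reach, as a shift and turn from the pose commanded when the call began, along the tool's axes at that moment; what a row does not reach only later rows make up. A row lasts 1/8 s, in which the tool goes at most 62.5 mm and 10.7 degrees, less where a joint would pass 70% of its speed; a pose out of reach is approached as far as the arm can. A call with a gripper value outside its range is refused whole. The fingers move at their own pace and stop on an object; "newtons" is the grip in N (left out, the last holds). Time passes only in rows, so rows that repeat a pose let the fingers close. It gives the time, the measured TCP pose, the force and the opening at its end, in the units of the state.
- robot.read_state(): the state, without advancing time (a new reading comes with each control period).
- robot.capture(name): name is "scene" or "top" or "wrist"; returns a dict with "pixels" (384x512x3 uint8, red, green, blue), "z_map" (384x512 float32, m along the optical axis (not along the pixel's ray), 0 where there is no reading), "fovy" (degrees; the focal length in pixels is half the picture's height over the tangent of half this angle, whatever the lens; pixels are square), "cx", "cy" (the principal point, pixels), "cam_to_world" (4x4, takes a point from camera to world coordinates); the wrist camera has in their place "T_tool_cam" (4x4, takes a point from camera to tool coordinates, whose origin is the TCP and whose axes are the tool frame's). Camera axes: x right, y up, looking along -z (the intrinsics and any distortion apply to the point x, -y, -z); pixel columns grow to the right and rows downward; lengths in m; the calibration is good to about 2 mm. A picture is of the moment at which its call begins: read the wrist's pose just before it.
- robot.finish_job(): hands the job in, once; it reports no verdict.
The state is a dict: "t": time; "joint_positions": joint angles; "joint_velocities": joint speeds; "effort": joint torques, N m; "tool_pos": TCP position; "tool_rot": TCP orientation; "contact_force": force on the tool from outside, world axes, zero at the start; "ft_torque": the same for the moment, N m; "finger_gap": finger opening in m.
Only numpy, scipy, OpenCV 4.12 (cv2) and the standard library are available. Lean on these libraries where they do the work, as an engineer would, in place of code of your own. Each camera call takes 0.05 s, during which the arm holds its last target.

## Working session

There is one attempt and no reset: what is moved stays moved. The work goes in short steps, Python scripts to look and compute and a tool call to move; the robot and the scene stay as the last step left them, time stands still between calls to the robot, and variables do not carry over. Pictures are saved under pics/ and viewed, and the job is handed in when it is done.

Besides the shell and the picture viewer there is one more tool, called after "Emit:" by a JSON object that holds its "method" and its "body". play_rows: Moves the arm, as the interface text tells. Its arguments: {"type":"object","properties":{"rows":{"type":"array","items":{"type":"number"}},"newtons":{"type":"number"}},"required":["rows"]}

```bash
mkdir -p pics; ls; cat > h.py <<'E'
import numpy as np,cv2,pickle
from cell import robot
def snap(n,tag):
    s=robot.read_state(); c=robot.capture(n); c['state']=s
    pickle.dump(c,open(f'{tag}.pkl','wb')); cv2.imwrite(f'pics/{tag}.png',c['pixels'][:,:,::-1]); return c
def load(tag): return pickle.load(open(f'{tag}.pkl','rb'))
def Rrpy(r):
    from scipy.spatial.transform import Rotation as R
    return R.from_euler('xyz',r).as_matrix()
def T(c):
    if 'cam_to_world' in c: return np.array(c['cam_to_world'])
    M=np.eye(4); M[:3,:3]=Rrpy(c['state']['tool_rot']); M[:3,3]=c['state']['tool_pos']
    return M@np.array(c['T_tool_cam'])
def cloud(c):
    h,w=c['z_map'].shape; f=h/2/np.tan(np.radians(c['fovy'])/2)
    v,u=np.mgrid[:h,:w]; z=c['z_map']
    P=np.stack([(u-c['cx'])/f*z,-(v-c['cy'])/f*z,-z,np.ones_like(z)],-1)
    W=P@T(c).T; W=W[...,:3]; W[z==0]=np.nan
    return W
E
python3 - <<'E'
from h import *
for n in('scene','top','wrist'):
    c=snap(n,n+'0'); print(n,{k:v for k,v in c.items() if k not in('pixels','z_map')})
E
```

```text
pics
scene {'fovy': 50.998463175800985, 'cx': 249.1830988403083, 'cy': 199.04196985804438, 'cam_to_world': array([[-0.06852824, -0.66684989,  0.74203444,  1.26607215],
       [ 0.99756108, -0.03591733,  0.05984849,  0.01028394],
       [-0.01325806,  0.74432599,  0.66768484,  0.83935453],
       [ 0.        ,  0.        ,  0.        ,  1.        ]]), 'state': {'t': 0.0, 'joint_positions': array([ 1.42610446e+00,  3.59350617e-01,  1.10549086e-02, -3.49941948e-04,
       -1.22412137e+00, -2.88098374e-01]), 'joint_velocities': array([ 0.00104085,  0.00032839, -0.00041255, -0.00081103, -0.00025083,
        0.00048905]), 'effort': array([ 7.97488756e-04, -5.83329284e+01,  2.93427372e+01,  6.93734273e+00,
       -5.92596145e-03,  1.37180831e-05]), 'tool_pos': array([0.28291997, 0.61230287, 0.23038547]), 'tool_rot': array([-1.57065119e+00, -1.64743221e-03, -2.00370586e+00]), 'contact_force': array([-0.34991729,  0.78981141, -0.20598876]), 'ft_torque': array([-0.02862404,  0.00828472, -0.00315225]), 'finger_gap': 0.08523600924169313}}
top {'fovy': 44.2728593027387, 'cx': 254.24192431196093, 
[... 1431 characters left out ...]
0000e+00]]), 'state': {'t': 0.1, 'joint_positions': array([ 1.42611057e+00,  3.59335368e-01,  1.12033586e-02, -3.18890616e-04,
       -1.22411215e+00, -2.88125338e-01]), 'joint_velocities': array([ 0.00041537, -0.00055258,  0.00360207,  0.00175209, -0.00053319,
        0.00057337]), 'effort': array([-2.89921627e-03, -5.84762335e+01,  2.94109243e+01,  6.95434928e+00,
       -3.11610325e-03,  2.12805730e-06]), 'tool_pos': array([0.28293911, 0.61238605, 0.23046552]), 'tool_rot': array([-1.57067232e+00, -1.47334388e-03, -2.00371609e+00]), 'contact_force': array([-0.03149228,  0.68684679, -0.1392291 ]), 'ft_torque': array([-0.01608417,  0.01150476, -0.02013803]), 'finger_gap': 0.085222476224429}}
```

View pics/scene0.png

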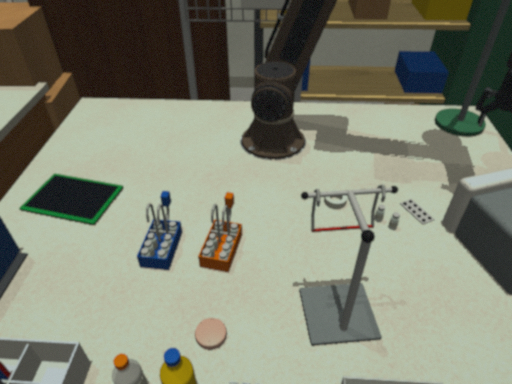

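View pics/top0.png

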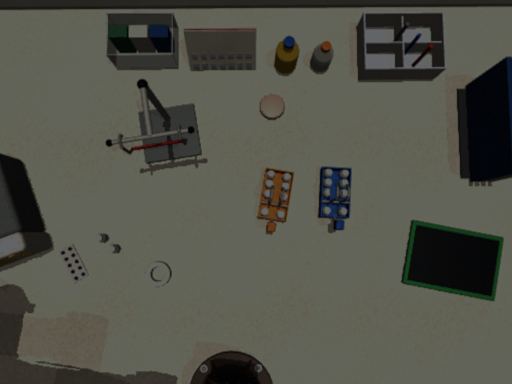

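View pics/wrist0.png

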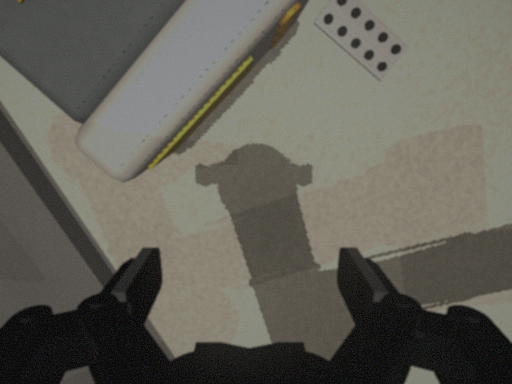

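The blue basket is at scene ≈(160,240) / top ≈(335,190), grip at top (339,225). Orange basket is at top (276,195). The hanger rail runs from (109,143) to (191,129), with the red bar at (157,145).

```bash
python3 - <<'E'
from h import *
t=load('top0')['pixels'];s=load('scene0')['pixels']
def crop(a,x0,y0,x1,y1,n,k):
    cv2.imwrite(f'pics/{n}.png',cv2.resize(a[y0:y1,x0:x1],None,fx=k,fy=k,interpolation=cv2.INTER_CUBIC)[:,:,::-1])
crop(t,90,70,220,170,'ct1',6)
crop(t,250,160,365,240,'ct2',6)
crop(s,290,170,410,270,'cs1',6)
crop(s,130,180,250,275,'cs2',6)
for tag in('top0','scene0'):
    c=load(tag);W=cloud(c);hsv=cv2.cvtColor(c['pixels'],cv2.COLOR_RGB2HSV);H,S,V=hsv[...,0].astype(int),hsv[...,1],hsv[...,2]
    x,y,z=W[...,0],W[...,1],W[...,2]
    for n,m in (('blue',(abs(H-112)<12)&(S>120)),('orange',(abs(H-10)<8)&(S>150)),('red',((H<6)|(H>172))&(S>130))):
        m=m&(x>0.3)&(x<.8)&(abs(y)<.5)
        if n!='red':
            g=m&(z>.085)&(z<.14)
            tr=m&(z>0.02)&(z<.07)
            print(tag,n,'grip',g.sum(),np.median(W[g],0).round(4),W[g].min(0).round(3),W[g].max(0).round(3)) if g.any() else 0
            if tr.any():
                print('  tray',tr.sum(),W[tr].mean(0).round(4),cv2.minAreaRect(W[tr][:,:2].astype(np.float32)*1000))
        else:
            g=m&(z>.17)&(z<.26); print(tag,'red',g.sum(),W[g].mean(0).round(4),W[g].min(0).round(3),W[g].max(0).round(3))
            if g.sum()>5:
                print(cv2.minAreaRect(W[g][:,:2].astype(np.float32)*1000))
    for lab,m in(('rail',(z>.295)&(z<.345)&(y>0)&(x>.3)&(x<.8)),('foot',(z>.006)&(z<.02)&(y>0.05)&(x>.5)&(x<.8)&(y<.35))):
        print(tag,lab,m.sum(),cv2.minAreaRect(W[m][:,:2].astype(np.float32)*1000),np.median(z[m]))
E
```

```text
top0 blue grip 93 [ 0.4581 -0.283   0.1231] [ 0.445 -0.302  0.087] [ 0.564 -0.274  0.13 ]
  tray 247 [ 0.5449 -0.2817  0.0388] ((547.584716796875, -291.21014404296875), (79.25284576416016, 137.28858947753906), 86.4866714477539)
top0 orange grip 76 [ 0.4543 -0.1102  0.1241] [ 0.442 -0.121  0.094] [ 0.465 -0.1    0.13 ]
  tray 151 [ 0.5442 -0.1235  0.0401] ((543.1187744140625, -126.11463165283203), (77.3525390625, 136.7622833251953), 79.8363265991211)
top0 red 140 [0.6503 0.1634 0.2172] [0.638 0.106 0.211] [0.661 0.222 0.224]
((650.743408203125, 164.41221618652344), (7.776756286621094, 117.14596557617188), 8.610410690307617)
top0 rail 917 ((671.1369018554688, 148.73941040039062), (160.01272583007812, 166.09503173828125), 63.07896423339844) 0.31937020069882904
top0 foot 2188 ((650.9049682617188, 197.1793212890625), (289.2252197265625, 299.4400329589844), 89.49420928955078) 0.011215715065901577
scene0 blue grip 86 [ 0.4704 -0.2826  0.1185] [ 0.452 -0.294  0.091] [ 0.476 -0.274  0.126]
  tray 377 [ 0.5866 -0.2777  0.0343] ((552.6741943359375, -289.4862060546875), (79.7022476196289, 140.50579833984375), 86.10344696044922)
scene0 orange grip 89 [ 0.4672 -0.1092  0.1196] [ 0.447 -0.12   0.091] [ 0.473 -0.1    0.126]
  tray 355 [ 0.5837 -0.1198  0.0343] ((547.3720703125, -125.23536682128906), (79.93818664550781, 140.34298706054688), 79.9939193725586)
scene0 red 82 [0.6559 0.1515 0.2166] [0.642 0.099 0.214] [0.665 0.222 0.22 ]
((654.2020263671875, 160.52093505859375), (6.85879373550415, 124.00538635253906), 9.8867826461792)
scene0 rail 1118 ((674.620361328125, 149.0982208251953), (161.03488159179688, 165.47467041015625), 63.1825065612793) 0.317444195467258
scene0 foot 3301 ((726.6348876953125, 171.8031463623047), (153.29812622070312, 160.09791564941406), 8.784177780151367) 0.010069597625588678
```

View pics/ct1.png

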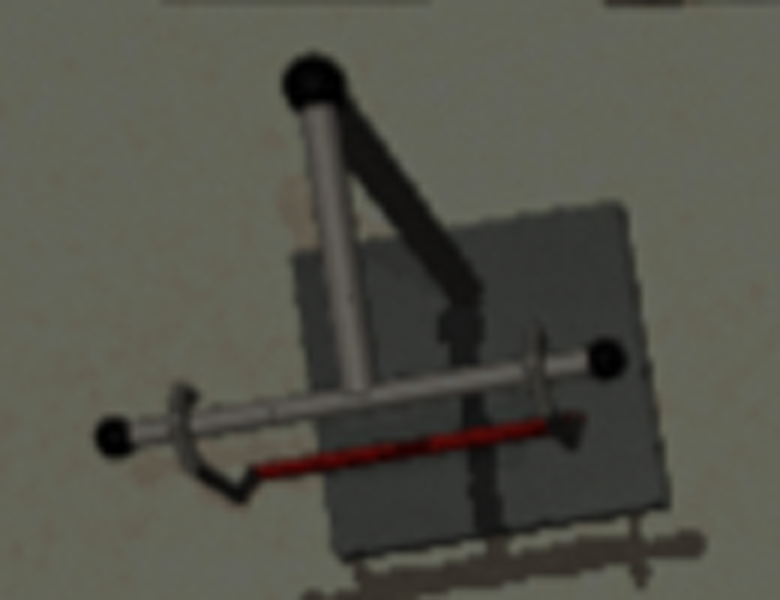

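View pics/ct2.png

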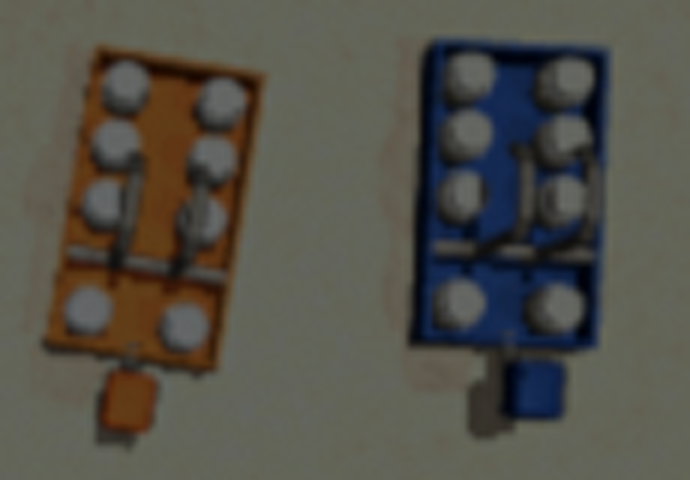

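View pics/cs1.png

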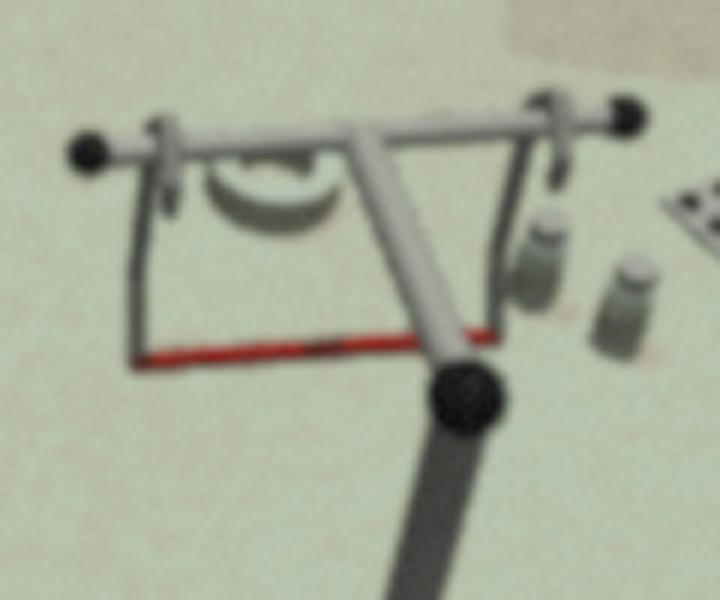

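View pics/cs2.png

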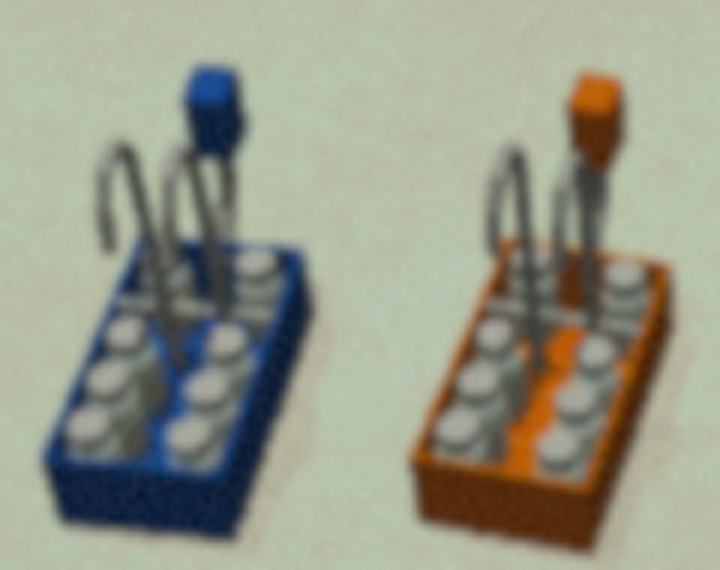

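```bash
cat >> h.py <<'E'
def to(p,yaw=None,s=None):
    s=s or robot.read_state(); R=Rrpy(s['tool_rot']); d=R.T@(np.array(p)-s['tool_pos'])*100
    cur=np.degrees(np.arctan2(R[1,0],R[0,0])); dy=0 if yaw is None else -((yaw-cur+180)%360-180)
    print('txyz cm',d.round(2),'turn',round(dy,1),'cur yaw',round(cur,1))
E
python3 - <<'E'
from h import *
to([.44,.2,.26],180);to([.42,-.12,.26],100)
for tag in('top0','scene0'):
    c=load(tag);W=cloud(c);hsv=cv2.cvtColor(c['pixels'],cv2.COLOR_RGB2HSV);H,S=hsv[...,0].astype(int),hsv[...,1]
    x,y,z=W[...,0],W[...,1],W[...,2]
    g=(abs(H-112)<12)&(S>90)&(z>.119)&(z<.135)&(x<.5)&(x>.4)
    print(g.sum(),W[g].mean(0).round(4),W[g].min(0).round(3),W[g].max(0).round(3))
E
```

```text
txyz cm [30.86 -2.9  31.55] turn 65.2 cur yaw -114.8
txyz cm [60.75 -2.86 43.16] turn 145.2 cur yaw -114.8
72 [ 0.457  -0.2853  0.1242] [ 0.445 -0.295  0.12 ] [ 0.468 -0.275  0.13 ]
47 [ 0.4629 -0.2845  0.1223] [ 0.446 -0.295  0.119] [ 0.476 -0.276  0.126]
```

Emit:
{"method": "play_rows", "body": {"rows": [100, 31, -3, 31.5, 65, 100, 31, -3, 31.5, 65, 100, 31, -3, 31.5, 65, 100, 31, -3, 31.5, 65, 100, 31, -3, 31.5, 65], "newtons": 100}}

```text
t: 0.78
tool_pos: [0.3934, 0.319, 0.2526]
tool_rot: [-1.571, 0.0, -2.947]
contact_force: [-0.1, 1.1, 1.4]
finger_gap: 0.0857
```

```bash
python3 - <<'E'
from h import *
s=robot.read_state();print(s['t'],s['tool_pos'],s['joint_positions'].round(2))
to([.42,-.12,.26],120)
E
```

```text
0.775 [0.39337059 0.31899435 0.25259426] [ 1.07  0.06 -0.32  0.   -1.19 -0.88]
txyz cm [ 5.88 -0.74 43.58] turn 71.2 cur yaw -168.8
```

Emit:
{"method": "play_rows", "body": {"rows": [100, 6, -0.5, 43.5, 71, 100, 6, -0.5, 43.5, 71, 100, 6, -0.5, 43.5, 71, 100, 6, -0.5, 43.5, 71, 100, 6, -0.5, 43.5, 71]}}

```text
t: 1.4
tool_pos: [0.4125, 0.0073, 0.2564]
tool_rot: [-1.572, 0.0, 2.399]
contact_force: [1.6, 0.1, 0.6]
finger_gap: 0.0856
```

```bash
python3 - <<'E'
from h import *
s=robot.read_state();print(s['t'],s['tool_pos'],s['joint_positions'].round(2))
to([.458,-.285,.22],86.3)
E
```

```text
1.4 [0.41248769 0.00727983 0.25635363] [ 0.5  -0.11 -0.48  0.   -1.2  -1.24]
txyz cm [-23.11   3.63  18.46] turn 51.2 cur yaw 137.5
```

Emit:
{"method": "play_rows", "body": {"rows": [100, -23, 3.5, 18.5, 51, 100, -23, 3.5, 18.5, 51, 100, -23, 3.5, 18.5, 51, 100, -23, 3.5, 18.5, 51, 100, -23, 3.5, 18.5, 51]}}

```text
t: 2.02
tool_pos: [0.4586, -0.2849, 0.2204]
tool_rot: [-1.57, -0.0, 1.508]
contact_force: [0.9, 0.2, 0.4]
finger_gap: 0.0855
```

```bash
python3 - <<'E'
from h import *
s=robot.read_state();print(s['t'],s['tool_pos'],s['joint_positions'].round(2))
snap('wrist','w1')
to([.458,-.285,.22],86.3)
E
```

```text
2.025 [ 0.45860393 -0.28488444  0.22037096] [-0.19  0.14 -0.3  -0.   -1.12 -1.44]
txyz cm [ 0.31 -0.08  0.12] turn -0.3 cur yaw 86.0
```

View pics/w1.png

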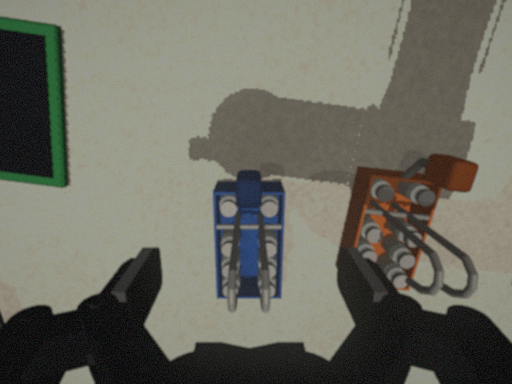

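Wrist view: blue grip at (249,184), basket straight down the image at x≈248, well aligned with the jaws. Orange is clear to the right. Next I measure the grip in this view.

```bash
python3 - <<'E'
from h import *
c=load('w1');W=cloud(c);hsv=cv2.cvtColor(c['pixels'],cv2.COLOR_RGB2HSV);H,S=hsv[...,0].astype(int),hsv[...,1]
x,y,z=W[...,0],W[...,1],W[...,2]
b=(abs(H-112)<14)&(S>90)&(abs(y+.285)<.07)
for lo,hi in((.08,.119),(.119,.135),(.03,.07)):
    g=b&(z>lo)&(z<hi); print(g.sum(),W[g].mean(0).round(4),W[g].min(0).round(3),W[g].max(0).round(3))
    if hi==.07: print(cv2.minAreaRect(W[g][:,:2].astype(np.float32)*1000))
E
```

```text
38 [ 0.4461 -0.2841  0.1088] [ 0.445 -0.294  0.097] [ 0.448 -0.276  0.119]
696 [ 0.4575 -0.2856  0.1242] [ 0.445 -0.296  0.119] [ 0.471 -0.275  0.126]
818 [ 0.5402 -0.292   0.0425] [ 0.479 -0.334  0.03 ] [ 0.62  -0.249  0.047]
((549.572021484375, -291.5567321777344), (77.97795104980469, 137.10549926757812), 86.30342102050781)
```

Emit:
{"method": "play_rows", "body": {"rows": [100, 0, 4, 0, -0.3, 100, 0, 8, 0, -0.3, 100, 0, 11, 0, -0.3, 100, 0, 13.4, 0, -0.3, 100, 0, 13.4, 0, -0.3]}}

```text
t: 2.7
tool_pos: [0.4574, -0.282, 0.0853]
tool_rot: [-1.567, -0.001, 1.52]
contact_force: [-0.1, 0.2, 0.5]
finger_gap: 0.0855
```

Emit:
{"method": "play_rows", "body": {"rows": [0, 0, 0, 0, 0, 0, 0, 0, 0, 0, 0, 0, 0, 0, 0, 0, 0, 0, 0, 0, 0, 0, 0, 0, 0], "newtons": 100}}

```text
t: 3.32
tool_pos: [0.4593, -0.2825, 0.0878]
tool_rot: [-1.572, 0.0, 1.52]
contact_force: [-0.2, 1.5, 6.8]
finger_gap: 0.021
```

Emit:
{"method": "play_rows", "body": {"rows": [0, 0, 0, 0, 0, 0, 0, 0, 0, 0, 0, 0, -0.5, 0, 0, 0, 0, -1, 0, 0, 0, 0, -1.5, 0, 0]}}

```text
t: 3.95
tool_pos: [0.4587, -0.2824, 0.1022]
tool_rot: [-1.57, -0.0, 1.52]
contact_force: [0.1, -0.1, -0.9]
finger_gap: 0.0207
```

```bash
python3 - <<'E'
from h import *
print(robot.read_state())
snap('wrist','w2');snap('scene','s2')
E
```

```text
{'t': 3.95, 'joint_positions': array([-1.87759038e-01,  2.59233589e-01, -4.58187488e-01, -6.61937596e-05,
       -8.53819757e-01, -1.43417586e+00]), 'joint_velocities': array([-0.00029981, -0.05127646,  0.04466875, -0.00024274, -0.09270034,
        0.00083515]), 'effort': array([-3.34678567e-03, -4.54362559e+01,  2.41541576e+01,  5.81221908e+00,
        2.98865279e-01, -1.61203193e-04]), 'tool_pos': array([ 0.45871997, -0.28236764,  0.10219818]), 'tool_rot': array([-1.57036275e+00, -1.09952603e-04,  1.51961423e+00]), 'contact_force': array([ 0.0558433 , -0.10696763, -0.9311969 ]), 'ft_torque': array([-0.00939574,  0.18463379,  0.01066653]), 'finger_gap': 0.020711431592270336}
```

View pics/w2.png

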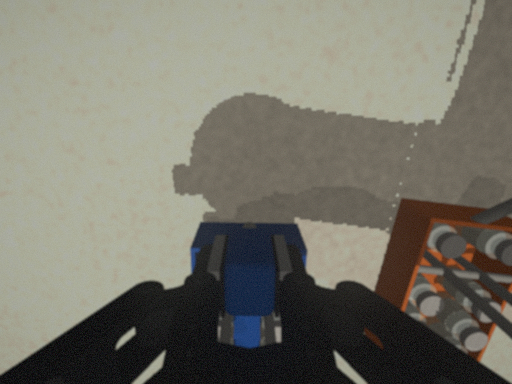

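View pics/s2.png

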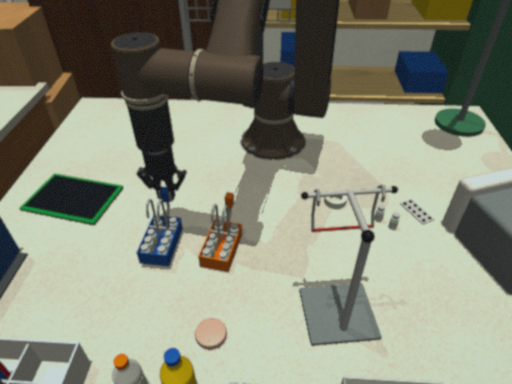

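Basket is gripped and lifting, well aligned in the scene view (160,240). Lift further and check for tilt.

Emit:
{"method": "play_rows", "body": {"rows": [0, 0, -4, 0, 0, 0, 0, -8, 0, 0, 0, 0, -12, 0, 0, 0, 0, -16, 0, 0, 0, 0, -18, 0, 0]}}

```text
t: 4.68
tool_pos: [0.4594, -0.2826, 0.2844]
tool_rot: [-1.574, 0.001, 1.52]
contact_force: [1.2, -0.6, -3.3]
finger_gap: 0.0212
```

Emit:
{"method": "play_rows", "body": {"rows": [0, 0, 0, 0, 0, 0, 0, 0, 0, 0]}}

```text
t: 4.92
tool_pos: [0.4583, -0.282, 0.2806]
tool_rot: [-1.569, -0.001, 1.52]
contact_force: [-0.8, 0.2, -2.3]
finger_gap: 0.0208
```

```bash
python3 - <<'E'
from h import *
s=robot.read_state();print(s['tool_pos'],s['contact_force'],s['ft_torque'],s['finger_gap'])
c=snap('scene','s3');to([.46,-.08,.28],93);to([.445,.13,.28],99)
cv2.imwrite('pics/s3c.png',cv2.resize(c['pixels'][100:290,100:260],None,fx=3,fy=3,interpolation=cv2.INTER_CUBIC)[:,:,::-1])
W=cloud(c);hsv=cv2.cvtColor(c['pixels'],cv2.COLOR_RGB2HSV);H,S=hsv[...,0].astype(int),hsv[...,1]
b=(abs(H-112)<14)&(S>90)&(abs(W[...,1]+.285)<.08)&(W[...,2]>.15)&(W[...,0]>.485)&(W[...,0]<.7)
P=W[b];A=np.c_[P[:,:2],np.ones(len(P))];
print(len(P),P.min(0),P.max(0))
for a in np.arange(.5,.66,.02):
    q=P[(P[:,0]>a)&(P[:,0]<a+.02)]
    if len(q): print(round(a,2),len(q),np.percentile(q[:,2],95).round(4))
E
```

```text
[ 0.45828745 -0.28203928  0.28062428] [-0.8426725   0.15970873 -2.26369606] [ 0.0493321   0.17306445 -0.00482205] 0.02081880527461277
txyz cm [20.19  0.06  0.86] turn -5.9 cur yaw 87.1
txyz cm [41.09  0.08  3.43] turn -11.9 cur yaw 87.1
867 [ 0.48536626 -0.33209926  0.19003403] [ 0.62244149 -0.24421513  0.56894716]
0.5 82 0.237
0.52 54 0.2347
0.54 69 0.2359
0.56 63 0.2359
0.58 65 0.2351
0.6 434 0.2352
0.62 54 0.2338
```

View pics/s3c.png

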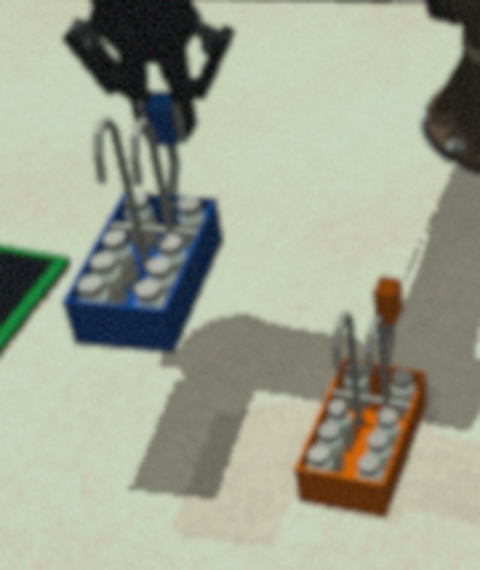

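Basket hangs level in the grip (rim 0.237 → 0.234 along x) and is high above the orange one. Carry to the staging point.

Emit:
{"method": "play_rows", "body": {"rows": [0, 4, 0, 0, -1, 0, 8.5, 0, 0.5, -2.5, 0, 13, 0, 1, -4, 0, 17.5, 0, 1, -5, 0, 22, 0, 1.5, -6]}}

```text
t: 5.6
tool_pos: [0.4546, -0.0606, 0.2808]
tool_rot: [-1.569, 0.0, 1.625]
contact_force: [-0.2, -0.4, -1.6]
finger_gap: 0.021
```

```bash
python3 - <<'E'
from h import *
s=robot.read_state();print(s['tool_pos'])
to([.445,.13,.28],99)
E
```

```text
[ 0.45459621 -0.06056676  0.28078486]
txyz cm [19.08  0.07 -0.07] turn -5.9 cur yaw 93.1
```

Emit:
{"method": "play_rows", "body": {"rows": [0, 4.5, 0, 0, -1.5, 0, 9, 0, 0, -3, 0, 13.5, 0, 0, -4.5, 0, 17, 0, 0, -5.9, 0, 19, 0, 0, -5.9]}}

```text
t: 6.22
tool_pos: [0.4443, 0.1292, 0.2807]
tool_rot: [-1.569, 0.001, 1.729]
contact_force: [0.2, -0.1, -2.4]
finger_gap: 0.0211
```

Emit:
{"method": "play_rows", "body": {"rows": [0, 0, 0, 0, 0, 0, 0, 0, 0, 0, 0, 0, 0, 0, 0]}}

```text
t: 6.6
tool_pos: [0.4449, 0.127, 0.2817]
tool_rot: [-1.57, 0.0, 1.727]
contact_force: [-0.9, 0.6, -1.2]
finger_gap: 0.0211
```

```bash
python3 - <<'E'
from h import *
s=robot.read_state();print(s['tool_pos'],s['joint_positions'].round(2))
for n in('scene','top'):
    c=snap(n,n+'4')
    W=cloud(c);hsv=cv2.cvtColor(c['pixels'],cv2.COLOR_RGB2HSV);H,S=hsv[...,0].astype(int),hsv[...,1]
    x,y,z=W[...,0],W[...,1],W[...,2]
    b=(abs(H-112)<14)&(S>90)&(abs(y-.13)<.12)&(z>.18)&(z<.25)&(x>.48)&(x<.7)
    r=((H<6)|(H>172))&(S>130)&(z>.19)&(z<.25)&(x>.6)&(x<.75)&(y>.05)&(y<.3)
    # hooks: thin grey at z .29-.345 x .5-.56
    k=(z>.3)&(z<.36)&(x>.5)&(x<.58)&(abs(y-.14)<.06)
    for l,m in(('tray',b),('red',r),('hook',k)):
        if m.sum()>5: print(n,l,m.sum(),W[m].mean(0).round(4),W[m].min(0).round(3),W[m].max(0).round(3),cv2.minAreaRect(W[m][:,:2].astype(np.float32)*1000))
E
```

```text
[0.44488916 0.12703614 0.28173614] [ 0.71 -0.03 -0.35 -0.   -1.25 -2.12]
scene tray 692 [0.5768 0.1394 0.2175] [0.48  0.092 0.191] [0.611 0.185 0.245] ((541.0330200195312, 139.31756591796875), (133.0386199951172, 80.36520385742188), 7.390970706939697)
scene red 90 [0.6564 0.1478 0.2165] [0.642 0.099 0.214] [0.666 0.222 0.22 ] ((653.9115600585938, 159.89100646972656), (9.086518287658691, 124.26229858398438), 10.19935131072998)
scene hook 227 [0.5306 0.1381 0.3275] [0.507 0.119 0.3  ] [0.553 0.159 0.35 ] ((530.6460571289062, 139.18679809570312), (45.14707946777344, 35.81887435913086), 7.998184680938721)
top tray 813 [0.5478 0.1353 0.209 ] [0.48  0.091 0.189] [0.605 0.185 0.243] ((538.2821655273438, 138.6637725830078), (127.72592163085938, 80.5198745727539), 7.77719783782959)
top red 139 [0.6502 0.163  0.2175] [0.638 0.106 0.213] [0.661 0.221 0.228] ((650.8599853515625, 163.83639526367188), (8.084169387817383, 115.67168426513672), 9.293829917907715)
top hook 152 [0.5232 0.1365 0.339 ] [0.503 0.118 0.302] [0.551 0.155 0.353] ((526.865478515625, 137.41436767578125), (44.557682037353516, 34.726051330566406), 7.264427661895752)
```

View pics/scene4.png

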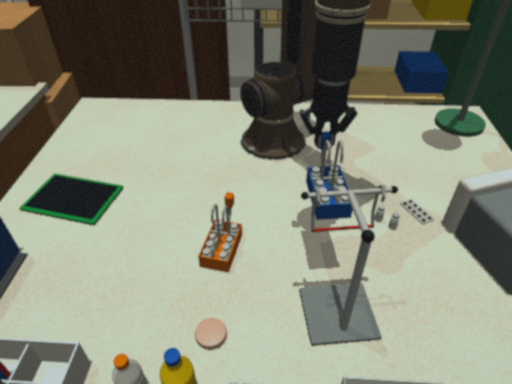

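View pics/top4.png

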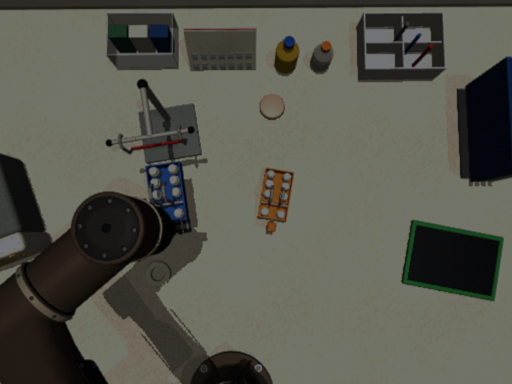

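Scene view: the blue basket is at (330,195), in front of the hanger (bar at (343,229)), hooks facing the post. Hook-to-bar distance is about 12.6 cm forward and 0.4 cm sideways. Lower 6.8 cm, then advance.

Emit:
{"method": "play_rows", "body": {"rows": [0, 0, 2, 0, 0, 0, 0.2, 4, 0, -0.3, 0, 0.4, 6, 0, -0.3, 0, 0.4, 6.8, 0, -0.3, 0, 0.4, 6.8, 0, -0.3]}}

```text
t: 7.32
tool_pos: [0.4444, 0.1314, 0.214]
tool_rot: [-1.57, 0.0, 1.732]
contact_force: [0.7, 0.8, -1.2]
finger_gap: 0.0211
```

Emit:
{"method": "play_rows", "body": {"rows": [0, 0, 0, -1.5, 0, 0, 0, 0, -3.5, 0, 0, 0, 0, -5.5, 0, 0, 0, 0, -7, 0, 0, 0, 0, -7.5, 0]}}

```text
t: 7.95
tool_pos: [0.5195, 0.144, 0.214]
tool_rot: [-1.571, 0.0, 1.732]
contact_force: [0.0, -0.3, -2.2]
finger_gap: 0.0214
```

```bash
cat > chk.py <<'E'
from h import *
import sys
t=sys.argv[1]
s=robot.read_state();print(s['t'],s['tool_pos'],s['contact_force'],s['joint_positions'].round(2))
for n in('scene','top'):
    c=snap(n,n+t)
    x0,y0=(280,130) if n=='scene' else (90,70)
    cv2.imwrite(f'pics/{n}{t}c.png',cv2.resize(c['pixels'][y0:y0+140,x0:x0+140],None,fx=4,fy=4,interpolation=cv2.INTER_CUBIC)[:,:,::-1])
    W=cloud(c);hsv=cv2.cvtColor(c['pixels'],cv2.COLOR_RGB2HSV);H,S=hsv[...,0].astype(int),hsv[...,1]
    x,y,z=W[...,0],W[...,1],W[...,2]
    r=((H<6)|(H>172))&(S>130)&(z>.19)&(z<.25)&(x>.6)&(x<.75)&(y>.05)&(y<.3)
    hx=s['tool_pos'][0]+.081; hy=s['tool_pos'][1]+.013
    k=(z>s['tool_pos'][2]+.03)&(z<s['tool_pos'][2]+.076)&(abs(x-hx)<.035)&(abs(y-hy)<.035)&(S<80)
    for l,m in(('red',r),('hook',k)):
        if m.sum()>5: print(n,l,m.sum(),W[m].mean(0).round(4),W[m].min(0).round(3),W[m].max(0).round(3),cv2.minAreaRect(W[m][:,:2].astype(np.float32)*1000))
E
python3 chk.py 5
```

```text
7.95 [0.51945128 0.14395224 0.21399562] [ 0.04404015 -0.2537347  -2.22111014] [ 0.63  0.15 -0.31  0.   -1.11 -2.04]
scene red 120 [0.6561 0.1497 0.2164] [0.644 0.097 0.213] [0.666 0.221 0.219] ((653.7647705078125, 158.65646362304688), (8.871880531311035, 125.97727966308594), 8.695843696594238)
scene hook 108 [0.6102 0.1536 0.2637] [0.583 0.136 0.244] [0.627 0.175 0.282] ((605.1432495117188, 156.308349609375), (41.969032287597656, 35.719200134277344), 7.915613651275635)
top red 134 [0.65   0.1643 0.2177] [0.638 0.106 0.212] [0.661 0.222 0.226] ((650.2766723632812, 164.08631896972656), (7.754380702972412, 116.96559143066406), 8.82010555267334)
top hook 77 [0.603  0.1496 0.2731] [0.581 0.136 0.247] [0.622 0.172 0.284] ((600.968017578125, 154.50694274902344), (41.16105651855469, 33.93893051147461), 3.776247978210449)
```

View pics/scene5c.png

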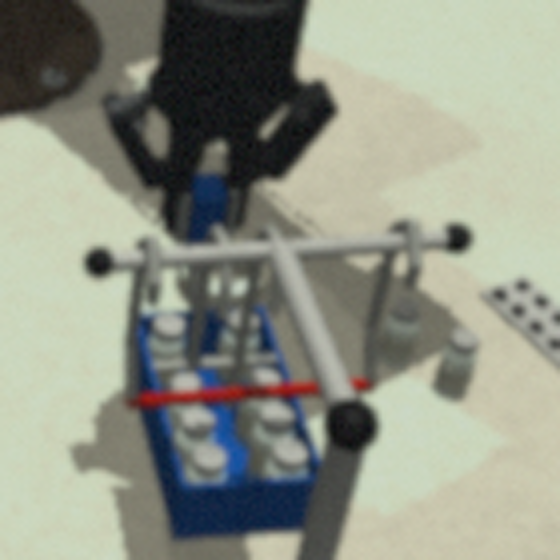

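View pics/top5c.png

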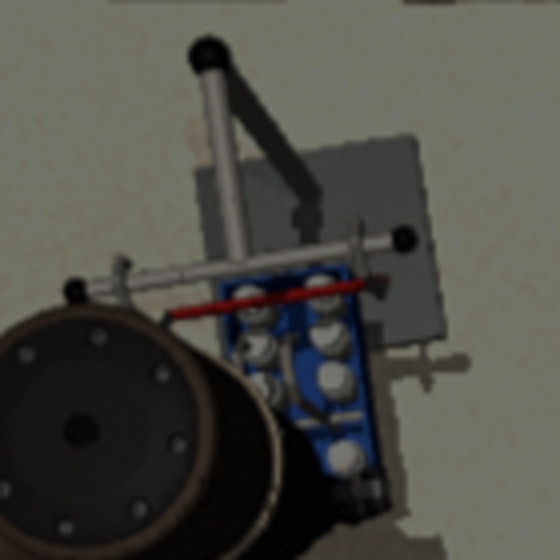

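Hooks are still 5 cm short of the bar and above it; the basket passes below the bar, laterally centred within ~5 mm. Advance 5.0 cm.

Emit:
{"method": "play_rows", "body": {"rows": [0, 0, 0, -1, 0, 0, 0, 0, -2.2, 0, 0, 0, 0, -3.5, 0, 0, 0, 0, -4.5, 0, 0, 0, 0, -5, 0]}}

```text
t: 8.68
tool_pos: [0.5684, 0.1519, 0.2137]
tool_rot: [-1.57, 0.0, 1.732]
contact_force: [-0.7, -0.2, -1.0]
finger_gap: 0.0207
```

```bash
python3 chk.py 6
```

```text
8.675 [0.5683878  0.15194531 0.21368143] [-0.74488067 -0.15580428 -1.03276844] [ 0.59  0.23 -0.21  0.   -1.13 -2.  ]
scene red 127 [0.6549 0.1525 0.2156] [0.633 0.099 0.198] [0.666 0.224 0.221] ((645.3370361328125, 159.65545654296875), (24.025249481201172, 127.11846160888672), 9.96982479095459)
scene hook 153 [0.6564 0.1572 0.2611] [0.629 0.144 0.244] [0.675 0.184 0.281] ((653.1007690429688, 163.0496826171875), (44.726318359375, 34.71712875366211), 10.753764152526855)
top red 64 [0.655  0.1344 0.2173] [0.647 0.106 0.212] [0.661 0.171 0.222] ((654.891845703125, 138.73605346679688), (7.316030979156494, 65.43453979492188), 8.956570625305176)
top hook 42 [0.6418 0.1474 0.2731] [0.631 0.143 0.248] [0.67  0.152 0.285] ((650.0979614257812, 148.82814025878906), (40.38742446899414, 6.510541915893555), 8.5709867477417)
```

View pics/scene6c.png

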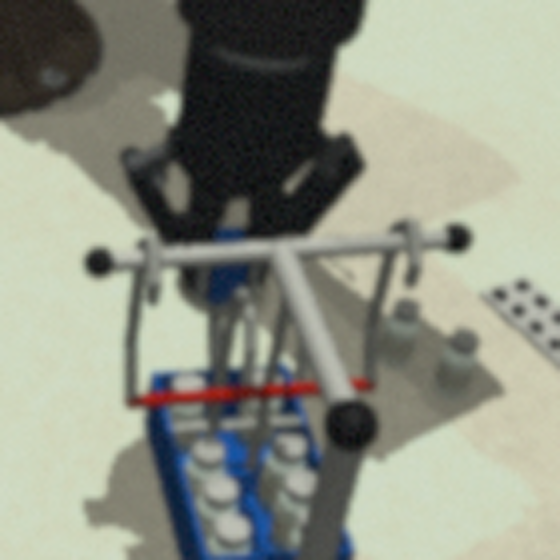

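View pics/top6c.png

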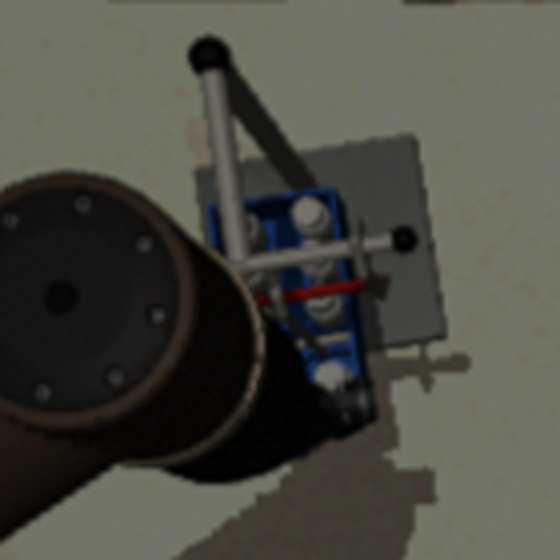

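Hook centre and bar axis coincide within ~2 mm (scene 0.653/0.653, top 0.650/0.653). Lower gently.

Emit:
{"method": "play_rows", "body": {"rows": [0, 0, 1, -0.1, 0, 0, 0, 2, -0.1, 0, 0, 0, 3, -0.1, 0, 0, 0, 4, -0.1, 0, 0, 0, 4.5, -0.1, 0]}}

```text
t: 9.4
tool_pos: [0.5683, 0.1519, 0.1681]
tool_rot: [-1.57, 0.0, 1.733]
contact_force: [0.1, -0.3, -1.4]
finger_gap: 0.0211
```

```bash
python3 chk.py 7
```

```text
9.4 [0.56834785 0.15191169 0.16805817] [ 0.10176119 -0.33050988 -1.39425046] [ 0.59  0.27 -0.27 -0.   -1.03 -2.  ]
scene red 81 [0.655  0.1522 0.2158] [0.633 0.099 0.198] [0.665 0.223 0.219] ((645.4540405273438, 159.12026977539062), (24.770278930664062, 124.78857421875), 8.625311851501465)
scene hook 204 [0.6573 0.1641 0.2196] [0.631 0.131 0.199] [0.676 0.195 0.237] ((653.7702026367188, 163.06320190429688), (41.919429779052734, 64.50973510742188), 7.29355525970459)
top red 59 [0.6549 0.1319 0.2177] [0.648 0.106 0.212] [0.661 0.165 0.222] ((654.6437377929688, 135.27740478515625), (6.748366355895996, 58.6515998840332), 8.476861953735352)
top hook 58 [0.6497 0.1513 0.226 ] [0.63  0.143 0.201] [0.671 0.178 0.238] ((656.3831176757812, 153.18173217773438), (51.18586349487305, 24.35049057006836), 42.53788375854492)
```

View pics/scene7c.png

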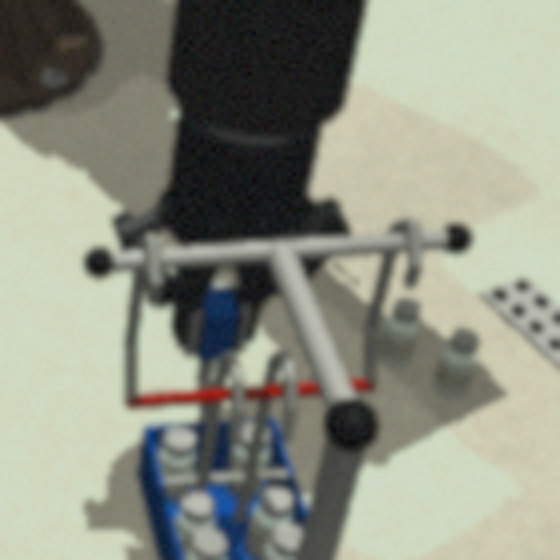

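The bar (at y≈395 in the crop) now lies between stems and tips, seat ~11 mm above its resting height. Lower slowly, watching the force.

Emit:
{"method": "play_rows", "body": {"rows": [0, 0, 0.3, 0, 0, 0, 0, 0.6, 0, 0, 0, 0, 0.8, 0, 0, 0, 0, 1.0, 0, 0, 0, 0, 1.0, 0, 0]}}

```text
t: 10.12
tool_pos: [0.5687, 0.152, 0.1589]
tool_rot: [-1.571, 0.0, 1.733]
contact_force: [-0.3, -0.5, -0.2]
finger_gap: 0.0207
```

Emit:
{"method": "play_rows", "body": {"rows": [0, 0, 0.1, 0, 0, 0, 0, 0.2, 0, 0, 0, 0, 0.2, 0, 0]}}

```text
t: 10.5
tool_pos: [0.5692, 0.1522, 0.1575]
tool_rot: [-1.572, -0.0, 1.733]
contact_force: [0.0, 0.2, 0.3]
finger_gap: 0.0209
```

Emit:
{"method": "play_rows", "body": {"rows": [0, 0, 0.1, 0, 0, 0, 0, 0.2, 0, 0, 0, 0, 0.2, 0, 0]}}

```text
t: 10.88
tool_pos: [0.5701, 0.1524, 0.1565]
tool_rot: [-1.574, -0.0, 1.733]
contact_force: [-0.3, -1.3, 7.2]
finger_gap: 0.021
```

```bash
python3 chk.py 8; python3 -c "
from h import *
for i in range(1): print(robot.read_state()['contact_force'],robot.read_state()['ft_torque'])"
```

```text
10.875 [0.57006085 0.15241943 0.15647631] [-0.27026432 -1.31670334  7.24759088] [ 0.59  0.28 -0.29  0.   -1.   -2.  ]
scene red 98 [0.6557 0.1533 0.2155] [0.635 0.099 0.202] [0.666 0.223 0.22 ] ((648.0111083984375, 160.18202209472656), (21.645227432250977, 125.77719116210938), 8.288535118103027)
scene hook 190 [0.6605 0.165  0.2103] [0.635 0.131 0.187] [0.678 0.198 0.226] ((655.072021484375, 162.85330200195312), (52.02775573730469, 49.750728607177734), 53.10771560668945)
top red 60 [0.6557 0.1333 0.2169] [0.649 0.107 0.208] [0.663 0.164 0.223] ((655.5465698242188, 135.3043975830078), (6.749136924743652, 57.32735824584961), 10.628103256225586)
top hook 57 [0.6507 0.1515 0.2146] [0.631 0.131 0.187] [0.67  0.178 0.228] ((655.3916625976562, 158.80755615234375), (46.84959030151367, 34.04971694946289), 65.55249786376953)
[ 0.14889727 -0.37930236  7.37220208] [-0.12130323 -0.51165743 -0.05410676]
```

View pics/scene8c.png

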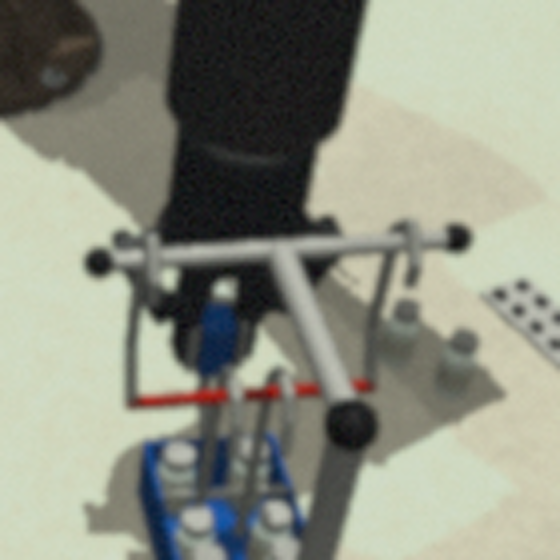

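Hooks rest on the bar (seated, about +7 N upward). Relieve 2 mm, then open.

Emit:
{"method": "play_rows", "body": {"rows": [0, 0, -0.1, 0, 0, 0, 0, -0.2, 0, 0, 0, 0, -0.2, 0, 0, 0, 0, -0.2, 0, 0], "newtons": 20}}

```text
t: 11.48
tool_pos: [0.5688, 0.1521, 0.1571]
tool_rot: [-1.571, -0.0, 1.733]
contact_force: [-0.7, 0.2, 3.6]
finger_gap: 0.0209
```

Emit:
{"method": "play_rows", "body": {"rows": [30, 0, 0, 0, 0, 35, 0, 0, 0, 0, 40, 0, 0, 0, 0, 45, 0, 0, 0, 0, 50, 0, 0, 0, 0]}}

```text
t: 12.1
tool_pos: [0.5687, 0.1521, 0.157]
tool_rot: [-1.571, 0.0, 1.733]
contact_force: [0.7, 0.8, -0.1]
finger_gap: 0.0427
```

```bash
python3 chk.py 9
```

```text
12.1 [0.56866417 0.15205599 0.1569592 ] [ 0.72048251  0.80330886 -0.12103878] [ 0.59  0.28 -0.29 -0.   -1.01 -2.  ]
scene red 85 [0.6552 0.1521 0.2154] [0.635 0.099 0.197] [0.666 0.222 0.219] ((645.7415161132812, 159.572998046875), (25.49661636352539, 125.37892150878906), 7.286231994628906)
scene hook 189 [0.6605 0.1664 0.2089] [0.631 0.131 0.187] [0.679 0.196 0.226] ((655.7313232421875, 165.34666442871094), (51.757728576660156, 50.41442108154297), 58.22883224487305)
top red 59 [0.6551 0.1325 0.2172] [0.648 0.107 0.211] [0.661 0.163 0.222] ((655.69677734375, 135.3147430419922), (7.793027400970459, 56.59745788574219), 7.531715393066406)
top hook 55 [0.6508 0.1523 0.215 ] [0.632 0.145 0.189] [0.674 0.179 0.227] ((657.8505859375, 154.65106201171875), (50.38341522216797, 24.597719192504883), 42.56218338012695)
```

View pics/scene9c.png

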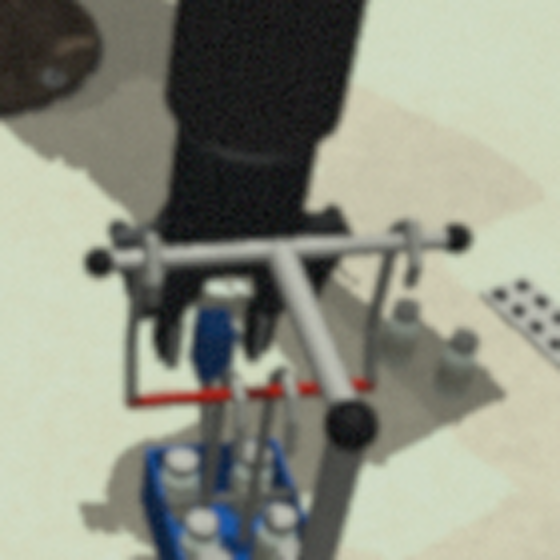

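```bash
python3 -c "
from h import *
snap('wrist','w9')"
```

```text
(no output)
```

View pics/w9.png

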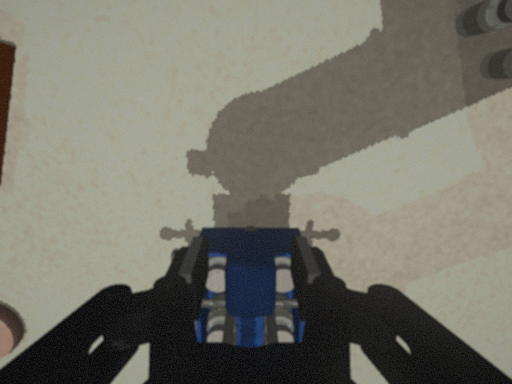

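Fingers are open (43 mm) around the free grip and the basket hangs on the bar. Open wider, then back straight out.

Emit:
{"method": "play_rows", "body": {"rows": [70, 0, 0, 0, 0, 75, 0, 0, 0, 0, 75, 0, 0, 0, 0, 75, 0, 0, 1, 0, 75, 0, 0, 2, 0]}}

```text
t: 12.88
tool_pos: [0.5481, 0.1486, 0.1569]
tool_rot: [-1.57, 0.0, 1.732]
contact_force: [-0.7, -0.1, -0.2]
finger_gap: 0.0642
```

Emit:
{"method": "play_rows", "body": {"rows": [75, 0, 0, 2, 0, 75, 0, 0, 4, 0, 75, 0, 0, 7, 0, 75, 0, 0, 10, 0, 75, 0, -1, 11, 0]}}

```text
t: 13.5
tool_pos: [0.4382, 0.1302, 0.167]
tool_rot: [-1.57, 0.0, 1.733]
contact_force: [0.4, 0.5, 0.3]
finger_gap: 0.064
```

Emit:
{"method": "play_rows", "body": {"rows": [75, 0, -6, 0, 0, 75, 0, -12, 0, 0, 75, 0, -12, 0, 0, 75, 0, -12, 0, 0, 75, 0, -12, 0, 0]}}

```text
t: 14.12
tool_pos: [0.4399, 0.1308, 0.2861]
tool_rot: [-1.569, 0.001, 1.733]
contact_force: [-0.8, -1.0, -0.3]
finger_gap: 0.0635
```

Emit:
{"method": "play_rows", "body": {"rows": [75, 0, 0, 0, 0, 75, 0, 0, 0, 0, 75, 0, 0, 0, 0, 75, 0, 0, 0, 0, 75, 0, 0, 0, 0]}}

```text
t: 14.75
tool_pos: [0.4404, 0.1311, 0.287]
tool_rot: [-1.571, -0.0, 1.733]
contact_force: [-1.0, 0.3, 0.3]
finger_gap: 0.0638
```

```bash
python3 chk.py 10; sleep 0; cp scene10.pkl a.pkl
```

```text
14.75 [0.44042991 0.13113438 0.28703416] [-0.9561271   0.2856222   0.30159003] [ 0.72 -0.04 -0.35  0.   -1.26 -2.13]
scene red 82 [0.6561 0.146  0.2161] [0.633 0.099 0.2  ] [0.666 0.222 0.219] ((646.7520141601562, 159.1284942626953), (22.838178634643555, 124.97899627685547), 8.907090187072754)
top red 114 [0.6501 0.1629 0.2177] [0.639 0.106 0.21 ] [0.66  0.222 0.224] ((650.20166015625, 164.09707641601562), (6.563803672790527, 116.86226654052734), 9.151405334472656)
```

View pics/scene10c.png

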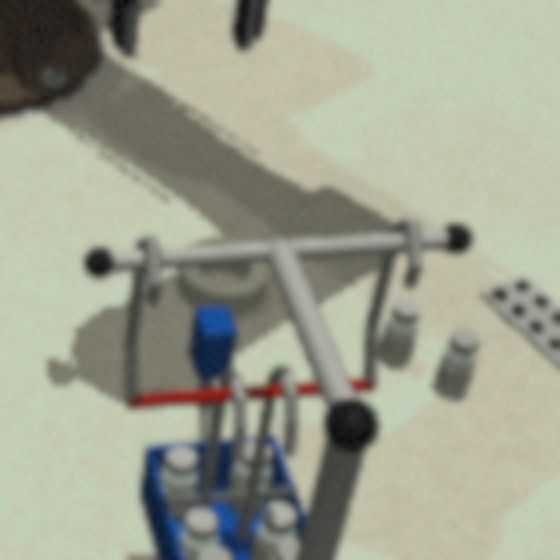

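View pics/top10.png

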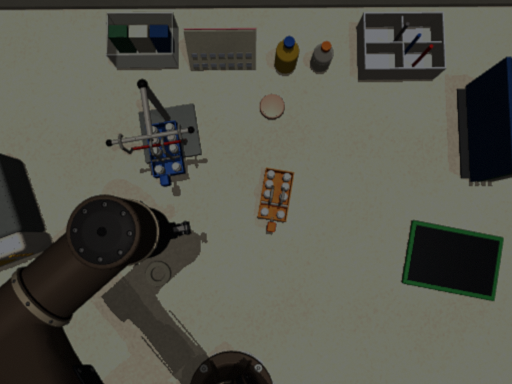

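The basket hangs by both hooks on the red bar, the hanger is on its rail, and orange is untouched. Wait about a second and check for stillness.

Emit:
{"method": "play_rows", "body": {"rows": [75, 0, 0, 0, 0, 75, 0, 0, 0, 0, 75, 0, 0, 0, 0, 75, 0, 0, 0, 0, 75, 0, 0, 0, 0]}}

```text
t: 15.48
tool_pos: [0.4404, 0.1311, 0.287]
tool_rot: [-1.571, -0.0, 1.733]
contact_force: [-0.7, 0.1, 1.1]
finger_gap: 0.0641
```

Emit:
{"method": "play_rows", "body": {"rows": [75, 0, 0, 0, 0, 75, 0, 0, 0, 0, 75, 0, 0, 0, 0, 75, 0, 0, 0, 0, 75, 0, 0, 0, 0]}}

```text
t: 16.1
tool_pos: [0.4404, 0.1311, 0.287]
tool_rot: [-1.571, -0.0, 1.733]
contact_force: [-0.1, 0.2, -0.8]
finger_gap: 0.0637
```

```bash
python3 - <<'E'
from h import *
for i in range(5):
    c=snap('scene',f'f{i}');W=cloud(c);hsv=cv2.cvtColor(c['pixels'],cv2.COLOR_RGB2HSV);H,S=hsv[...,0].astype(int),hsv[...,1]
    x,y,z=W[...,0],W[...,1],W[...,2]
    b=(abs(H-112)<14)&(S>90)&(y>.08)&(y<.25)&(z>.05)&(z<.25)&(x>.5)&(x<.8)
    o=(abs(H-10)<8)&(S>150)&(abs(y+.12)<.08)&(x>.42)&(x<.65)
    v,u=np.nonzero(b); g=b&(z>.15)
    print(c['state']['t'],b.sum(),u.mean().round(2),v.mean().round(2),'minz',np.percentile(z[b],1).round(3),'grip',W[g].mean(0).round(3),'orange',W[o].mean(0).round(4))
o=load('scene0');W=cloud(o);hsv=cv2.cvtColor(o['pixels'],cv2.COLOR_RGB2HSV);H,S=hsv[...,0].astype(int),hsv[...,1]
m=(abs(H-10)<8)&(S>150)&(abs(W[...,1]+.12)<.08)&(W[...,0]>.42)&(W[...,0]<.65);print('orange0',W[m].mean(0).round(4))
E
```

```text
16.1 1032 335.82 266.96 minz 0.068 grip [0.58  0.151 0.181] orange [ 0.5608 -0.1226  0.0351]
16.15 1029 335.87 266.81 minz 0.068 grip [0.58  0.151 0.181] orange [ 0.5612 -0.1228  0.0351]
16.2 1032 335.85 266.81 minz 0.068 grip [0.58  0.151 0.181] orange [ 0.5607 -0.1225  0.0349]
16.25 1035 335.78 266.88 minz 0.068 grip [0.581 0.151 0.18 ] orange [ 0.5604 -0.1227  0.0352]
16.3 1033 335.89 266.94 minz 0.068 grip [0.58  0.151 0.181] orange [ 0.561  -0.1225  0.0352]
orange0 [ 0.561  -0.1228  0.0352]
```

Still, level, underside 68 mm above the table, orange unmoved.

```bash
python3 -c "
from cell import robot
print(robot.finish_job())"
```

```text
the job is handed in; nothing more can be done
None
```

I hung the blue basket by both hooks on the red lower bar, let go, backed the arm out and handed the job in at about 16.3 s of the 53 s allowed.

Last checks before handing in:
- **Hanging still:** in the final pictures (five over 0.2 s, over a second after the arm had stopped moving) the basket shifted by less than 0.2 px.
- **Clear of the table:** its underside was about 68 mm above the table, close to the 69 mm expected.
- **Hanger:** still on its rail.
- **Orange basket:** not moved, to within 0.5 mm.
- **Arm:** clear of the basket and stand, with only sensor noise on the force reading. The highest force I saw was about 7 N, while seating the hooks.

No check failed. The scene and top cameras disagreed by 3–5 mm in x throughout, which is within what the hook's mouth allows.

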